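# Feed a board carrier past the spring gate of a test bay

### The job

Push the blue circuit-board carrier along its aluminium chute until its nose is fully home against the black connector block at the far end. The orange spring gate blocks the chute: press its long paddle down with one fingertip and keep it down while you push the carrier on by its yellow upright plate, so that the gate never touches the carrier, then take the hand away so that the gate closes behind the carrier. Only slide the carrier, never lift it, and leave the other things on the bench where they are.

Things in the scene. Friction and masses are not known exactly. Their poses are not given: they have to be found in the camera images.
- bay: Fixed aluminium bay with open-topped chute. Origin on the table, on the chute's centre line, at the gate's station; x = pushing direction (roughly away from the robot), y left, z up. In mm: chute floor z=4, 74 wide; side walls 4 thick, top z=24, from x=-235 to 100; black connector block (the stop) at x=100, top z=36; side plate at y=-48, x=17 to 112, top z=46.
- stop_face (a point): Centre of the stop's face, in the bay frame at (100, 0, 12) mm.
- gate_angle (a joint): Angle of the orange gate, rad: 0 shut (spring), 0.6 fully open (hard stop). It rocks on a steel bar 8 mm thick parallel to the chute at bay y=47, z=44 mm (lugs to z=50). Pressing the paddle down lifts the tongue. Over 0.3 the carrier passes under; 0.45 gives ample room. Pressing at paddle_mid's distance takes about 3 N at first, 6 N fully open. Springs shut when let go.
- gate: The orange gate. Paddle to press: plate 4 mm thick, 200 long along the chute (bay x=-223 to -23 mm), reaching from 4 to 50 mm outward (+y) from the hinge bar; shut, it slopes up 0.3 rad away from the bar. Origin on the hinge bar at the gate's station; axes turn with the gate, parallel to the bay's when shut.
- paddle_mid (a point): Mid-length point on the paddle's top, 33 mm out from the bar: shut, at bay (-123, 78, 56) mm. At this distance out, all along the paddle, the top is about 56 mm above the table when shut, 41 mm at gate angle 0.45, 36 mm at 0.6.
- tongue_end (a point): Lower end of the orange tongue of the gate, turning with the paddle: the arm reaches from the bar over the left wall to the chute's middle at bay x=0 (6 mm thick along x); a tongue 12 mm wide hangs from it, lower end 12 mm above the table when shut, about 34 mm at gate angle 0.45.
- carrier: Loose carrier, 0.18 to 0.35 kg. Blue tray 84 x 70 x 20 mm with green board; behind it two yellow side bars carry a yellow upright push plate 6 thick, 66 wide, top 60 mm above the table. Origin under the tray's centre, x forward, z up: nose x=+42, tray rear -42, plate's rear face -92 mm. Home, the tray's rear is 16 mm past the gate's station, the plate 35 mm before; the tongue drops between the bars.
- carrier_nose (a point): Middle of the carrier's front face, 8 mm above its underside. Home when it is against stop_face (bay x=100 mm).
- push_face (a point): Point on the rear face of the yellow push plate, where to push: 34 mm above the carrier's underside, on its centre line.
- capacitor: Bystander, loose, not to be disturbed: black upright cylinder, 26 across, 34 high (sizes in mm). Origin under its centre.
- fitting: Bystander, loose, not to be disturbed: brass turned fitting, 26 across, 32 high (sizes in mm). Origin under its centre.
- ferrite: Bystander, loose, not to be disturbed: copper-coloured coil former, 34 across, 20 high (sizes in mm). Origin under its centre.
- heatsink: Bystander, loose, not to be disturbed: dark finned heat sink 36 x 36 x 22, standing on the bay's base plate beyond the paddle (sizes in mm). Origin under its centre.
- screwdriver: Bystander, loose, not to be disturbed: red-handled screwdriver 170 long lying to the left of the bay (sizes in mm). Origin under its centre.
- plug: Bystander, loose, not to be disturbed: green plug 45 x 18 x 18 with a metal pin (sizes in mm). Origin under its centre.
- cleaner: Bystander, loose, not to be disturbed: amber bottle, 60 across, 130 high (sizes in mm). Origin under its centre.
- screw_tray: Bystander, loose, not to be disturbed: grey divided tray 110 x 80 x 30 (sizes in mm). Origin under its centre.
Not all that is in view belongs to the job. Leave any purple, red or turquoise look-alike of the carrier alone.

How it is judged:
By the outcome, as a careful person would: the job done as asked, in the order asked, and still so for the second after the job is handed in, with the robot touching nothing.
It also fails if it takes over 40 s, if anything falls off the work surface, if the arm or the gripper's body presses on something with over 40 N, if the wrist force passes 120 N, or if a joint passes its speed limit or range.

### The arm

A 7-joint arm with a two-finger parallel gripper is mounted at the origin on the work surface. World frame = base frame: x ahead of the robot, y to its left, z up, the work surface at z = 0. Lengths are in m, angles in rad, forces in N, time in s.
With the tool pointing down it reaches from about 0.425 to 0.875 m from the base axis. Payload 4.7 kg.
Tool frame: the origin (TCP) lies midway between the tips of the shut fingers; the grasp point (between the pads) lies 19 mm behind it; z points along the fingers, x is the direction in which the jaws open and shut, and the axes are right-handed (so a half turn about z gives the same grasp; the last joint's range is limited). The gripper opens to 87 mm and grips with 3 to 60 N. Pads are 19 mm wide; open, the fingers measure 117 mm over their backs; the gripper's body (75 mm by 190 mm) begins 51 mm behind the grasp point.
Start: joints at [1.281, 0.321, -0.07, 1.45, 0.023, 1.371, -0.057], TCP at [0.194, -0.62, 0.223] pointing down, gripper open.
Joint ranges: [-2.86, 2.86], [-0.3, 2.09], [-1.38, 1.24], [0.06, 2.45], [-1.56, 4.7], [0.09, 2.05], [-2.69, 2.69]. Speed limits (rad/s): [2.57, 2.57, 3.14, 3.14, 3.14, 3.14, 3.14].

### API

Orientations are given as a rotation vector (axis times angle).
In Python, from bench import get_state, eyes, ticket gives the robot as it stands.
- The arm moves only by the tool carry_out, never from a script. Its argument "motion" is a list of rows, each a list of 2 entries, a list of its own where there are three numbers: the shift along the world's x, y, z in m, then the turn about the world's z in rad. A call has 1 to 20 rows; each row is the pose to reach, as a shift and turn from the pose commanded when the call began; what a row does not reach only later rows make up. A row lasts 1/10 s, in which the tool goes at most 50 mm and 8.59 degrees, less where a joint would pass 70% of its speed; a pose out of reach is approached as far as the arm can. A call with a gripper value outside its range is refused whole. "grip" is the gripper command: -1 is fully open, 1 is shut, values between are in proportion, set as the call begins (left out, the last holds). The fingers move at their own pace and stop on an object; "squeeze" is the grip in N (left out, the last holds). Time passes only in rows, so rows that repeat a pose let the fingers close. It gives the time, the measured TCP pose, the force and the opening at its end, in the units of the state.
- get_state(): the state, without advancing time (a new reading comes with each control period).
- eyes.get_image(name): name is "scene" or "top"; returns a dict with "pixels" (384x512x3 uint8, blue, green, red), "mtx" (3x3 intrinsics, pixels), "dist_coeffs" ([k1, k2, p1, p2, k3] as OpenCV has them; the pictures are not rectified), "extrinsics" (4x4, takes a point from camera to world coordinates). Camera axes: x right, y down, z forward; pixel columns grow to the right and rows downward; lengths in m; the calibration is good to about 2 mm. A picture is of the moment at which its call begins. There is no depth.
- ticket.close_job(): hands the job in, once; it reports no verdict.
The state is a dict: "time": time; "joint_positions": joint angles; "qd": joint speeds; "joint_torque": joint torques, N m; "position": TCP position; "tool_rot": TCP orientation; "ft_force": force on the tool from outside, world axes, zero at the start; "torque": the same for the moment, N m; "grip_width": opening from 0.0 (shut) to 1.0 (fully open).
Only numpy, scipy, OpenCV 4.12 (cv2) and the standard library are available. Lean on these libraries where they do the work, as an engineer would, in place of code of your own. Each camera call takes 0.05 s, during which the arm holds its last target. There are 200 camera calls.

## Working session

There is one attempt and no reset: what is moved stays moved. The work goes in short steps, Python scripts to look and compute and a tool call to move; the robot and the scene stay as the last step left them, time stands still between calls to the robot, and variables do not carry over. Pictures are saved under pics/ and viewed, about 8 in all and at most 12, crops included, and the job is handed in when it is done.

Besides the shell and the picture viewer there is one more tool, called after ">>>" as name(argument=value, ...) on one line, values as JSON. carry_out: Moves the arm, as the interface text tells. Its arguments: {"type":"object","properties":{"motion":{"type":"array","items":{"type":"array"}},"grip":{"type":"number"},"squeeze":{"type":"number"}},"required":["motion"]}

```bash
mkdir -p pics
cat > h.py <<'E'
import numpy as np, cv2
from bench import get_state, eyes, ticket
def ray(im,uv):
    p=cv2.undistortPoints(np.array([[uv]],float),im["mtx"],im["dist_coeffs"])[0,0]
    E=np.array(im["extrinsics"]); return E[:3,3],E[:3,:3]@np.array([p[0],p[1],1])
def onz(im,uv,z):
    o,d=ray(im,uv); return o+d*(z-o[2])/d[2]
def proj(im,P):
    E=np.linalg.inv(np.array(im["extrinsics"]))
    return cv2.projectPoints(np.atleast_2d(np.array(P,float)),cv2.Rodrigues(E[:3,:3])[0],E[:3,3],im["mtx"],im["dist_coeffs"])[0][:,0]
def get(n):
    im=eyes.get_image(n)
    for k in("mtx","dist_coeffs","extrinsics"): im[k]=np.array(im[k],float)
    return im
E
python3 - <<'E'
from h import *
for n in("top","scene"):
    im=get(n); cv2.imwrite(f"pics/{n}0.png",cv2.resize(im["pixels"],(800,600))); print(n,im["extrinsics"].round(3).tolist(),im["mtx"].tolist())
s=get_state(); print(s["time"],s["position"],s["tool_rot"],s["ft_force"],s["grip_width"])
E
```

```text
top [[-0.005, -0.999, 0.053, 0.596], [-1.0, 0.006, 0.013, -0.025], [-0.013, -0.053, -0.999, 1.325], [0.0, 0.0, 0.0, 1.0]] [[415.1279800789565, 0.0, 251.20244635699376], [0.0, 415.1279800789565, 189.27492862895556], [0.0, 0.0, 1.0]]
scene [[0.749, 0.454, -0.482, 1.262], [0.662, -0.516, 0.543, -0.733], [-0.002, -0.726, -0.688, 0.981], [0.0, 0.0, 0.0, 1.0]] [[459.6999549443402, 0.0, 258.1142500227975], [0.0, 459.6999549443402, 186.60903415939922], [0.0, 0.0, 1.0]]
0.1 [ 0.19426473 -0.61976648  0.22154736] [-2.53125275e+00  1.85908004e+00  2.30535100e-03] [ 0.69329349 -0.17191203 -0.32509411] 1.002509488304189
```

View pics/top0.png

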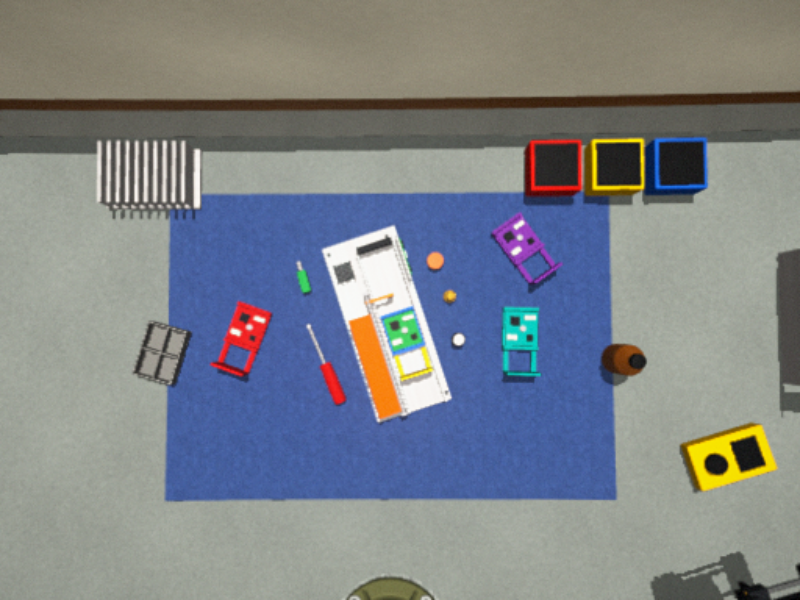

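View pics/scene0.png

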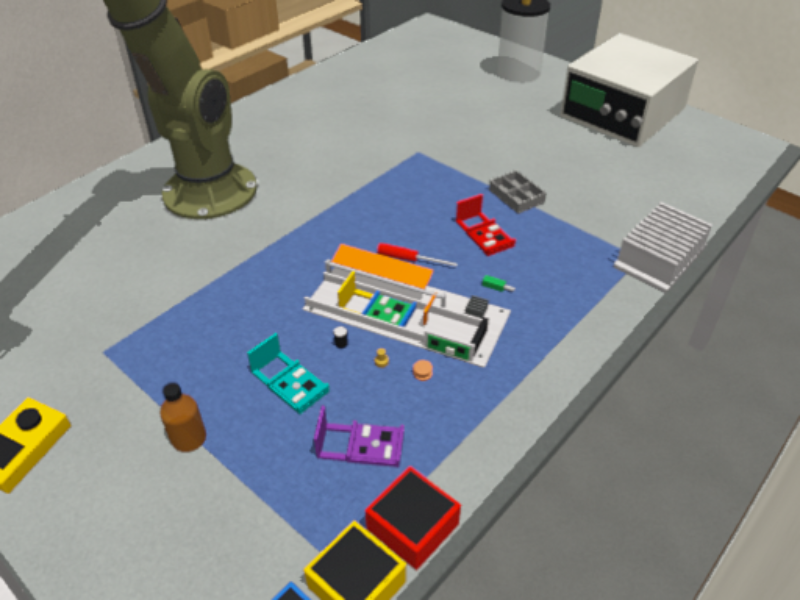

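The top view shows the bay near (385,330) in the 800x600 picture, with its x axis up and slightly left. The orange paddle runs from (350,320) to (390,418), and the yellow plate is at about (413,370). The scene view agrees. Next I'll fit the bay pose from the paddle corners and find the plate.

```bash
cat > m.py <<'E'
from h import *
def orange(im):
    h=cv2.cvtColor(im["pixels"],cv2.COLOR_BGR2HSV); m=cv2.inRange(h,(7,180,120),(18,255,255))
    m=cv2.morphologyEx(m,cv2.MORPH_OPEN,np.ones((3,3)))
    c=max(cv2.findContours(m,0,2)[0],key=cv2.contourArea); return c
def fit(A,B): # A bay xy -> B world xy
    a=A-A.mean(0);b=B-B.mean(0); th=np.arctan2((a[:,0]*b[:,1]-a[:,1]*b[:,0]).sum(),(a*b).sum())
    R=np.array([[np.cos(th),-np.sin(th)],[np.sin(th),np.cos(th)]]); t=B.mean(0)-R@A.mean(0)
    return th,R,t,B-(A@R.T+t)
bay=np.array([[-223,50.5,47.5],[-223,94.5,61],[-23,94.5,61],[-23,50.5,47.5]])/1000
E
python3 - <<'E'
from m import *
res=[]
for n in("top","scene"):
    im=get(n); c=orange(im); print(n,cv2.contourArea(c))
    box=cv2.approxPolyDP(cv2.convexHull(c),4,True)[:,0].astype(float)
    if len(box)!=4: print("poly",box); box=cv2.boxPoints(cv2.minAreaRect(c))
    best=None
    for rev in (0,1):
      for k in range(4):
        q=np.roll(box[::-1] if rev else box,k,0)
        W=np.array([onz(im,q[i],bay[i,2])[:2] for i in range(4)])
        f=fit(bay[:,:2],W); e=np.abs(f[3]).max()
        if abs(f[0])<1.2 and (best is None or e<best[0]): best=(e,f)
    e,(th,R,t,r)=best; print(n,"th",th,"t",t,"err",(r*1000).round(1).tolist())
    def P(x,y,z): return [*(R@np.array([x,y])/1000+t),z/1000]
    h=cv2.cvtColor(im["pixels"],cv2.COLOR_BGR2HSV); m=cv2.inRange(h,(22,150,100),(34,255,255))
    ctr=proj(im,P(-120,0,40))[0]
    roi=np.zeros_like(m); cv2.circle(roi,tuple(int(v) for v in ctr),70,255,-1); ys,xs=np.nonzero(m&roi)
    w=np.array([onz(im,(x,y),.06)[:2] for x,y in zip(xs,ys)]); b=(w-t)@R*1000
    print("yellow at z60 bay x",np.percentile(b[:,0],[0,2,10,50,100]).round(),"y",np.percentile(b[:,1],[0,2,50,98,100]).round())
    big=cv2.resize(im["pixels"],None,fx=3,fy=3,interpolation=cv2.INTER_CUBIC)
    L=[[(-235,41,24),(100,41,24)],[(-235,-41,24),(100,-41,24)],[(100,-37,36),(100,37,36)],[(-235,47,48),(0,47,48)],[(0,0,12),(0,47,44)],[tuple(v*1000) for v in bay[1]],]
    for s in L:
        q=(proj(im,[P(*v) for v in s])*3+1).astype(int)
        for a in q: cv2.circle(big,tuple(a.tolist()),3,(255,0,255),-1)
        if len(q)==2 and len(s[0])==3: cv2.line(big,tuple(q[0].tolist()),tuple(q[1].tolist()),(255,0,255),1)
    c0=(ctr*3).astype(int); y0=max(0,c0[1]-230);x0=max(0,c0[0]-200)
    cv2.imwrite(f"pics/{n}1.png",big[y0:y0+400,x0:x0+400])
import os
a=cv2.imread("pics/top1.png");b=cv2.imread("pics/scene1.png");cv2.imwrite("pics/both1.png",np.hstack([a,b]))
E
```

```text
top 825.0
top th 0.34098791909770637 t [ 6.70052533e-01 -2.83012945e-04] err [[4.7, 8.9], [3.1, -5.4], [-1.2, -9.1], [-6.6, 5.6]]
yellow at z60 bay x [-171. -170. -168. -155.  -40.] y [-118. -113.   -7.   32.   34.]Traceback (most recent call last):
  File "<stdin>", line 22, in <module>
TypeError: 'numpy.float64' object is not iterable
```

```bash
cat > run.py <<'E'
from m import *
U=6
def up(im): return cv2.resize(im["pixels"],None,fx=U,fy=U,interpolation=cv2.INTER_LINEAR)
pics=[]
for n in("top","scene"):
    im=get(n); b6=up(im); h=cv2.cvtColor(b6,cv2.COLOR_BGR2HSV)
    m=cv2.morphologyEx(cv2.inRange(h,(6,140,90),(19,255,255)),cv2.MORPH_OPEN,np.ones((21,21)))
    c=max(cv2.findContours(m,0,2)[0],key=cv2.contourArea)
    box=cv2.approxPolyDP(cv2.convexHull(c),20,True)[:,0]
    if len(box)!=4: print("poly",len(box)); box=cv2.boxPoints(cv2.minAreaRect(c))
    box=(box+.5)/U-.5
    best=None
    for rev in (0,1):
      for k in range(4):
        q=np.roll(box[::-1] if rev else box,k,0)
        W=np.array([onz(im,q[i],bay[i,2])[:2] for i in range(4)])
        f=fit(bay[:,:2],W); e=np.abs(f[3]).max()
        if abs(f[0])<1.2 and (best is None or e<best[0]): best=(e,f)
    e,(th,R,t,r)=best; print(n,"th",th.round(4),"t",t.round(4),"err bay",(r@R*1000).round(1).tolist())
    def P(x,y,z): return [*(R@np.array([x,y])/1000+t),z/1000]
    mk=cv2.inRange(h,(22,150,90),(34,255,255)); ctr=proj(im,P(-120,0,40))[0]
    ys,xs=np.nonzero(mk); w=np.array([onz(im,((x+.5)/U-.5,(y+.5)/U-.5),.06)[:2] for x,y in zip(xs[::7],ys[::7])]); b=(w-t)@R*1000
    b=b[(abs(b[:,1])<60)&(b[:,0]>-260)&(b[:,0]<60)]
    print("yellow@z60 x",np.percentile(b[:,0],[0,2,10,50,100]).round(),"y",np.percentile(b[:,1],[0,2,50,98,100]).round())
    for s in [[(-235,41,24),(100,41,24)],[(-235,-41,24),(100,-41,24)],[(100,-37,36),(100,37,36)],[(-235,47,48),(0,47,48)],[(0,0,12),(0,0,40)],[(-223,94,61),(-23,94,61)]]:
        q=((proj(im,[P(*v) for v in s])+.5)*U).astype(int)
        cv2.line(b6,tuple(q[0].tolist()),tuple(q[1].tolist()),(255,0,255),1)
    c0=(ctr*U).astype(int); y0=c0[1]-350;x0=c0[0]-230 if n=="top" else c0[0]-300
    pics.append(b6[y0:y0+600,x0:x0+(400 if n=="top" else 400+300)])
cv2.imwrite("pics/both1.png",cv2.resize(np.hstack(pics),(800,436)))
E
python3 run.py
```

```text
poly 5
top th 0.3135 t [ 0.6662 -0.0026] err bay [[-0.6, -0.2], [1.2, 0.1], [-0.5, 0.5], [-0.1, -0.3]]
yellow@z60 x [-166. -165. -164. -154. -117.] y [-32. -31.  -3.  30.  31.]
poly 5
scene th 0.3171 t [ 0.6678 -0.0023] err bay [[4.1, -2.1], [-6.7, 4.0], [-1.9, 0.8], [4.5, -2.7]]
yellow@z60 x [-166. -164. -161. -148. -102.] y [-60. -57. -21.  21.  27.]
```

View pics/both1.png

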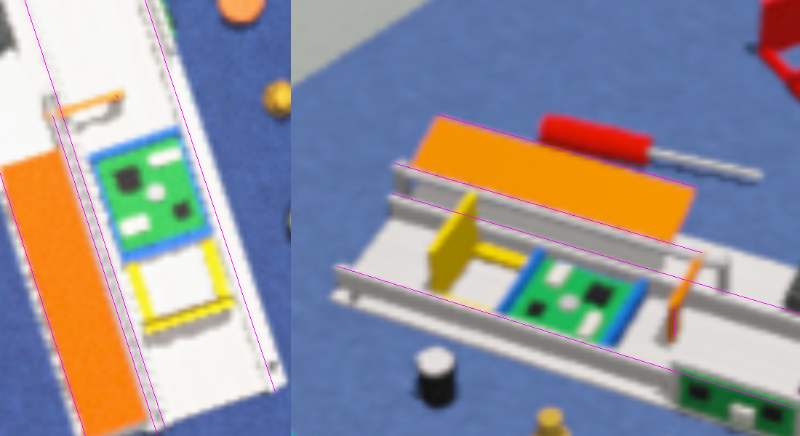

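The overlay lines fall on the walls, bar and paddle. Bay yaw is about 0.315 with its origin at about (0.667, -0.0025), and the plate's rear is at bay x of about -165. I'll use a 64 mm jaw opening so that one finger presses the paddle and the other pushes the plate. First I go above the start point.

>>> carry_out(motion=[[[0.01,0.02,0],0],[[0.025,0.05,0],0],[[0.04,0.085,0],0],[[0.055,0.12,0],0],[[0.07,0.155,0],0],[[0.087,0.19,0],0],[[0.105,0.225,0],0],[[0.12,0.26,0],0],[[0.14,0.295,0],0],[[0.157,0.33,0],0],[[0.175,0.365,0],0],[[0.19,0.4,0],0.01],[[0.207,0.435,0],0.01],[[0.225,0.47,0],0.01],[[0.24,0.505,0],0.01],[[0.255,0.535,0],0.01],[[0.268,0.56,0],0.01],[[0.278,0.58,0],0.01],[[0.285,0.597,0],0.01],[[0.285,0.597,0],0.01]], grip=-0.47)

```text
time: 2.25
position: [0.48, -0.0204, 0.2228]
tool_rot: [-2.545, 1.84, 0.0]
ft_force: [0.2, -0.2, -0.4]
grip_width: 0.737
```

>>> carry_out(motion=[[[0,-0.001,-0.015],0],[[0,-0.002,-0.04],0],[[0,-0.003,-0.065],0],[[0,-0.003,-0.09],0],[[0,-0.003,-0.115],0],[[0,-0.003,-0.135],0],[[0,-0.003,-0.148],0],[[0,-0.003,-0.148],0],[[0,-0.003,-0.148],0]])

```text
time: 3.15
position: [0.4797, -0.0268, 0.0751]
tool_rot: [-2.541, 1.848, -0.001]
ft_force: [0.5, 0.7, 1.3]
grip_width: 0.738
```

Run:
```python
from h import *
s=get_state(); p=np.array(s["position"]); print(p,s["ft_force"])
th=.315;R=np.array([[np.cos(th),-np.sin(th)],[np.sin(th),np.cos(th)]]);t=np.array([.667,-.0025]); print("bay",(p[:2]-t)@R)
im=get("scene"); u=proj(im,[p])[0]; a=cv2.resize(im["pixels"],None,fx=5,fy=5,interpolation=cv2.INTER_CUBIC); c=(u*5).astype(int)
cv2.imwrite("pics/s2.png",a[c[1]-300:c[1]+250,c[0]-300:c[0]+450])
```

```text
[ 0.47973661 -0.02676183  0.07510766] [0.49650509 0.68819476 1.30712805]
bay [-0.18556606  0.03494922]
```

View pics/s2.png

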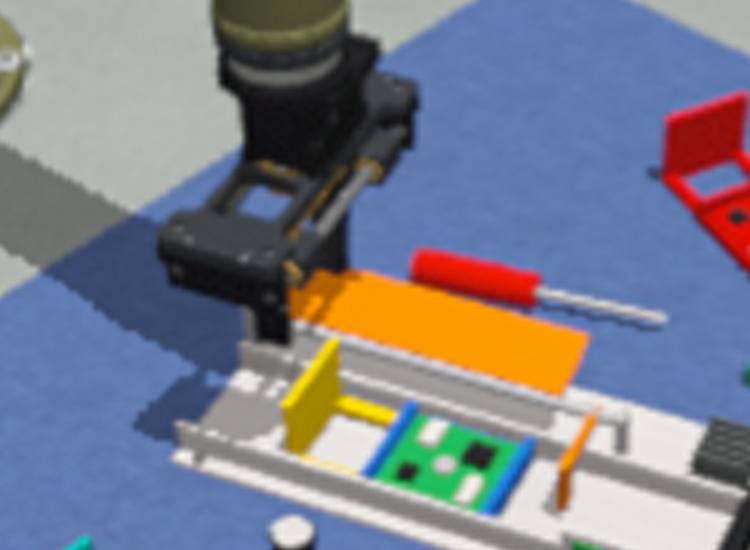

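The fingers sit as planned: one over the chute behind the yellow plate, the other over the rear end of the paddle, with about 10 mm gap to the plate. I'll press down now.

>>> carry_out(motion=[[[-0.001,0.003,-0.005],0],[[-0.001,0.003,-0.01],0],[[-0.001,0.003,-0.015],0],[[-0.001,0.003,-0.019],0],[[-0.001,0.003,-0.023],0],[[-0.001,0.003,-0.027],0],[[-0.001,0.003,-0.031],0],[[-0.001,0.003,-0.034],0],[[-0.001,0.003,-0.036],0],[[-0.001,0.003,-0.036],0],[[-0.001,0.003,-0.036],0]])

```text
time: 4.3
position: [0.4786, -0.0228, 0.0388]
tool_rot: [-2.541, 1.847, 0.0]
ft_force: [-2.0, 2.4, 6.4]
grip_width: 0.734
```

```bash
cat > look.py <<'E'
import sys
from h import *
s=get_state(); p=np.array(s["position"])
th=.315;R=np.array([[np.cos(th),-np.sin(th)],[np.sin(th),np.cos(th)]]);t=np.array([.667,-.0025]); print("bay",(p[:2]-t)@R,p[2],s["ft_force"])
im=get("scene"); u=proj(im,[.6,0,.05])[0]; a=cv2.resize(im["pixels"],None,fx=5,fy=5,interpolation=cv2.INTER_CUBIC); c=(u*5).astype(int)
cv2.imwrite(f"pics/{sys.argv[1]}.png",a[c[1]-300:c[1]+250,c[0]-400:c[0]+400])
E
python3 look.py s3
```

```text
bay [-0.18545487  0.03904754] 0.0387851466949823 [-2.0235386   2.42597473  6.43014876]
```

View pics/s3.png

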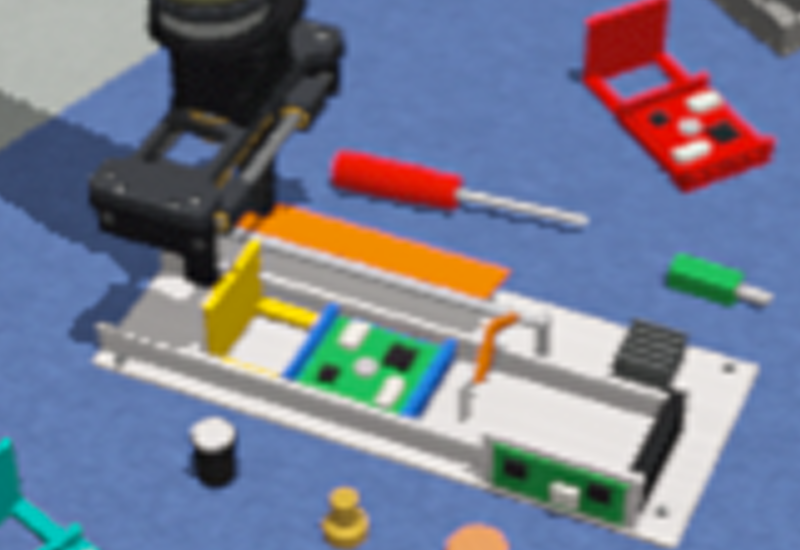

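The gate is well open: the tongue is lifted at (495,340), and the vertical force of about 6.4 N matches the spring. I'll ease up 1 mm to stay off the hard stop, then slide forward along the chute.

>>> carry_out(motion=[[[0,0,0.001],0],[[0.004,0.0013,0.001],0],[[0.0085,0.0028,0.001],0],[[0.014,0.0046,0.001],0],[[0.02,0.0065,0.001],0],[[0.0265,0.0086,0.001],0],[[0.033,0.0108,0.001],0],[[0.0395,0.0129,0.001],0],[[0.046,0.015,0.001],0],[[0.0525,0.0171,0.001],0],[[0.059,0.0192,0.001],0],[[0.0655,0.0214,0.001],0],[[0.072,0.0235,0.001],0],[[0.078,0.0254,0.001],0],[[0.084,0.0274,0.001],0],[[0.089,0.029,0.001],0],[[0.093,0.0303,0.001],0],[[0.095,0.031,0.001],0],[[0.095,0.031,0.001],0]])

```text
time: 6.25
position: [0.5715, 0.0073, 0.039]
tool_rot: [2.538, -1.845, -0.005]
ft_force: [-5.3, -0.6, 5.8]
grip_width: 0.735
```

```bash
python3 look.py s4
```

```text
bay [-0.08773949  0.0389421 ] 0.03898770700334098 [-5.32854621 -0.58147066  5.75239911]
```

View pics/s4.png

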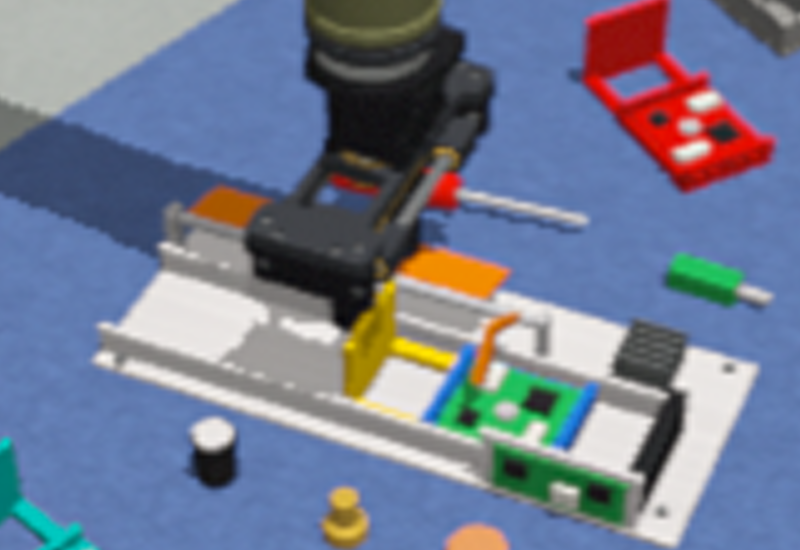

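The carrier is sliding straight under the raised tongue, which clears the board at (490,350). I expect about 44 mm more, so I'll go on and slow down near the end.

>>> carry_out(motion=[[[0.003,0.001,0],0],[[0.0075,0.0024,0],0],[[0.0125,0.0041,0],0],[[0.0175,0.0057,0],0],[[0.0225,0.0073,0],0],[[0.027,0.0088,0],0],[[0.031,0.0101,0],0],[[0.0335,0.0109,0],0],[[0.0355,0.0116,0],0],[[0.037,0.0121,0],0],[[0.038,0.0124,0],0],[[0.038,0.0124,0],0]])

```text
time: 7.5
position: [0.6093, 0.0197, 0.039]
tool_rot: [2.538, -1.844, -0.005]
ft_force: [-6.3, 0.4, 6.6]
grip_width: 0.735
```

>>> carry_out(motion=[[[0.001,0.0003,0],0],[[0.002,0.0007,0],0],[[0.003,0.001,0],0],[[0.0035,0.0012,0],0],[[0.0035,0.0012,0],0]])

```text
time: 8.0
position: [0.6118, 0.0205, 0.0389]
tool_rot: [2.536, -1.844, -0.007]
ft_force: [-9.4, -1.3, 9.0]
grip_width: 0.738
```

>>> carry_out(motion=[[[0.001,0.0003,0],0],[[0.002,0.0006,0],0],[[0.003,0.001,0],0],[[0.003,0.001,0],0]])

```text
time: 8.4
position: [0.612, 0.0205, 0.0388]
tool_rot: [2.531, -1.842, -0.013]
ft_force: [-17.0, -2.9, 15.4]
grip_width: 0.731
```

```bash
python3 look.py s5
python3 - <<'E'
from h import *
im=get("top"); u=(proj(im,[.68,0,.03])[0]*8).astype(int); a=cv2.resize(im["pixels"],None,fx=8,fy=8,interpolation=cv2.INTER_CUBIC)
b=a[u[1]-275:u[1]+275,u[0]-200:u[0]+200]; c=cv2.imread("pics/s5.png")[:,350:750]; cv2.imwrite("pics/b5.png",np.hstack([b,c]))
E
```

```text
bay [-0.04518584  0.03890751] 0.03880158619532617 [-16.9545805   -2.90842909  15.43961755]
```

View pics/b5.png

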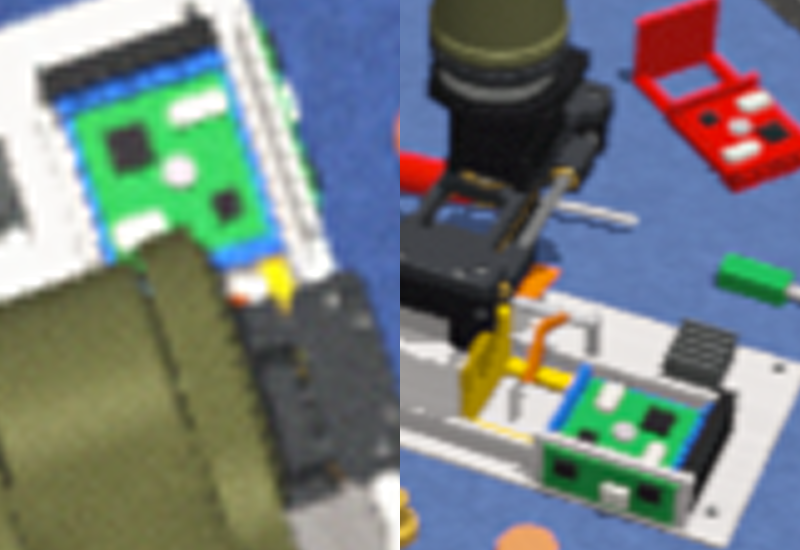

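The carrier stalled while the force rose to 17 N, and both views show its nose flush with the black block. The tongue is over the gap behind the tray. I'll back off horizontally first, with the paddle still down, then lift.

>>> carry_out(motion=[[[-0.001,-0.0003,0],0],[[-0.003,-0.001,0],0],[[-0.006,-0.002,0],0],[[-0.01,-0.0033,0],0],[[-0.014,-0.0046,0],0],[[-0.016,-0.0052,0],0],[[-0.016,-0.0052,0.002],0],[[-0.016,-0.0052,0.006],0],[[-0.016,-0.0052,0.01],0],[[-0.016,-0.0052,0.015],0],[[-0.016,-0.0052,0.02],0],[[-0.016,-0.0052,0.03],0],[[-0.016,-0.0052,0.05],0],[[-0.016,-0.0052,0.08],0],[[-0.03,-0.01,0.12],0],[[-0.06,-0.05,0.16],0],[[-0.09,-0.09,0.17],0],[[-0.11,-0.13,0.17],0],[[-0.12,-0.17,0.17],0],[[-0.12,-0.2,0.17],0]])

```text
time: 10.5
position: [0.4948, -0.182, 0.2102]
tool_rot: [2.534, -1.851, 0.0]
ft_force: [1.2, -0.0, 0.4]
grip_width: 0.734
```

>>> carry_out(motion=[[[0,-0.03,0],0],[[0,-0.06,0],0],[[0,-0.08,0],0],[[0,-0.09,0],0],[[0,-0.09,0],0]])

```text
time: 11.0
position: [0.4975, -0.2683, 0.2092]
tool_rot: [-2.54, 1.849, 0.002]
ft_force: [-0.2, 0.9, -0.4]
grip_width: 0.735
```

```bash
python3 look.py s6
python3 - <<'E'
from h import *
im=get("top"); u=(proj(im,[.66,0,.03])[0]*6).astype(int); a=cv2.resize(im["pixels"],None,fx=6,fy=6,interpolation=cv2.INTER_CUBIC)
b=a[u[1]-275:u[1]+275,u[0]-200:u[0]+200]; c=cv2.imread("pics/s6.png")[:,320:720]; cv2.imwrite("pics/b6.png",np.hstack([b,c]))
U=6;h=cv2.cvtColor(a,cv2.COLOR_BGR2HSV); ys,xs=np.nonzero(cv2.inRange(h,(22,150,90),(34,255,255)))
th=.3135;R=np.array([[np.cos(th),-np.sin(th)],[np.sin(th),np.cos(th)]]);t=np.array([.6662,-.0026])
w=np.array([onz(im,((x+.5)/U-.5,(y+.5)/U-.5),.06)[:2] for x,y in zip(xs,ys)][::5]);q=(w-t)@R*1000;q=q[(abs(q[:,1])<50)&(abs(q[:,0]+20)<90)]
print("plate rear bay x (expect -34)",np.percentile(q[:,0],[0,2,10]))
E
```

```text
bay [-0.24351245 -0.20023963] 0.20922943436750366 [-0.15460557  0.8871781  -0.3513111 ]
plate rear bay x (expect -34) [-34.98640078 -34.1968534  -32.99281889]
```

View pics/b6.png

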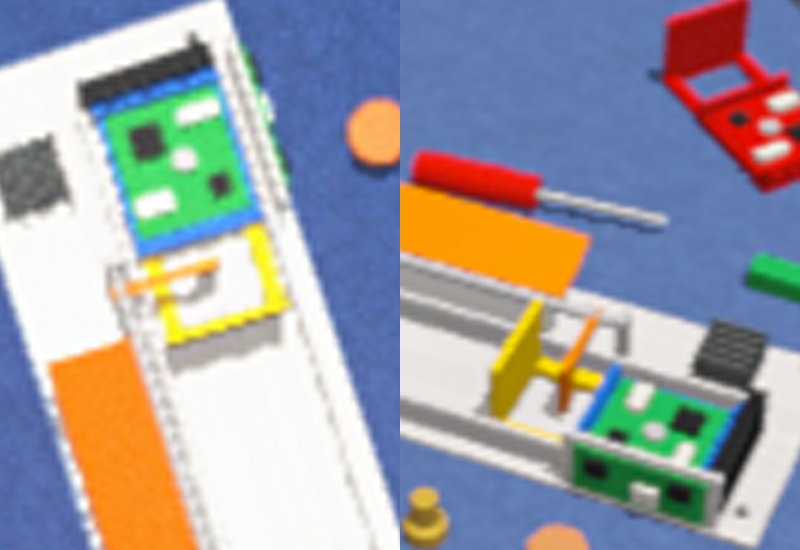

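The carrier is home, with its plate rear at bay x of -34 to -35 mm (-34 expected). The gate is shut between the bars, and the robot is clear of everything.

```bash
python3 -c "
from bench import ticket; print(ticket.close_job())"
```

```text
the job is handed in; nothing more can be done
None
```

The carrier is home against the connector block and the gate has closed behind it. I handed the job in at about 11 s, under the 40 s limit.

I opened the fingers to 64 mm so that one fingertip pressed the paddle while the other pushed the yellow plate. The paddle stayed down for the whole slide of about 131 mm. At the end I backed the hand straight off before lifting, so the plate was not lifted.

- **Carrier home:** the carrier stalled against the stop as the push rose to about 17 N. In the last picture its nose is flush with the block, and the plate's rear measured bay x of -34 to -35 mm, against -34 expected.
- **Gate:** it was well open in every picture taken during the slide. Its tongue now hangs between the yellow bars, behind the tray.
- **Bystanders:** those in the last picture look unmoved. I did not measure them or check the ones outside that picture (capacitor, cleaner, screw tray).
- **Vertical force:** it rose to about 15 N during the final push, well above the spring's 6 N. I put this down to friction on the plate and the paddle's hard stop, but did not check. It is well under the force limits.

No check failed. The only disagreement was a looser fit of the bay's position in the scene view, with paddle corners up to about 8 mm off. The top view fitted to about 1 mm, and the two bay positions agreed within 2 mm.

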